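Set the shaker's dial to the red line and start it

TASK

With closed fingers, push the shaker's dial round by its finger bar, without gripping or forcing it, until the white index mark is in line with the red line on the scale. Then press the green button all the way down and let it go, leaving the dial on the red line. Do not press the red button, and leave the dishes, canisters, bottle, beaker and box where they stand.

Things in the scene. Friction and masses are not known exactly. Their poses are not given: they have to be found in the camera images.
- shaker: White bench shaker, a fixed box 300 (x) x 360 (y) x 80 mm high. Origin: centre of its underside on the bench; x points to the dish platform, y left, z up. The x-negative half, nearer the robot, is a flat console 80 mm above the bench, dial left, two buttons right. The other half is the platform, top 94 mm, with a rail along its far edge, 109 mm above the bench.
- dial_axis (a point): On the dial's vertical axis, level with the top of its finger bar, 121 mm above the bench. The dial is a black disc, 100 mm diameter, top face 96 mm above the bench; across its middle stands a blue finger bar 92 mm long, 14 mm thick and 25 mm high (96 to 121 mm above the bench), to be pushed sideways near either end.
- dial (a joint): Angle of the dial, rad, growing anticlockwise seen from above; at 0 the index points along the shaker's x axis. It turns endlessly both ways (take it modulo 2 pi), with a steady friction of about 0.12 N m, and stays where it is left.
- index_tip (a point): Outer tip of the white index mark, at the dial's rim: 50 mm from the axis, 96 mm above the bench; turns with the dial. The mark is a white stripe along one half of the finger bar's top, from the axis out to the rim; the other half is plain.
- target_line (a point): Point at the inner end of the red line, 50 mm from the turning axis and 96 mm above the bench. The red line, 20 mm long and 5 mm wide, is printed radially on the pale scale ring round the dial, among thin grey lines every 15 degrees. The index is on the line when index_tip lies over this point.
- start (a joint): Travel of the green button in m: 0 up, 0.006 fully down; it takes about 5 N and springs back.
- start_top (a point): Centre of the top of the green button, 102 mm above the bench when up (cap 30 mm diameter, standing 10 mm out of a grey 46 mm housing; pressed straight down) on the console's right part; green and red may change places.
- stop (a joint): Travel of the red button in m: 0 up, 0.006 fully down; it must stay up.
- stop_top (a point): Centre of the top of the red button, the same size as the green one, about 65 mm from it.
- dish_a: Closed culture dish, 90 mm diameter, 16 mm high, loose on the platform's left. Origin: centre of its underside. Leave it alone.
- dish_b: Closed culture dish, 90 mm diameter, 16 mm high, loose on the platform's right. Origin: centre of its underside. Leave it alone.
- canister_a: Steel canister, 72 mm diameter, 125 mm high, loose on the bench left of the shaker. Origin: centre of its underside. Leave it alone.
- canister_b: Steel canister, 72 mm diameter, 125 mm high, loose on the bench left of the shaker, farther back. Origin: centre of its underside. Leave it alone.
- bottle: Capped bottle, 60 mm diameter, 140 mm high, loose on the bench right of the shaker. Origin: centre of its underside. Leave it alone.
- beaker: Glass beaker, 66 mm diameter, 80 mm high, loose on the bench right of the shaker. Origin: centre of its underside. Leave it alone.
- wipes: Blue box, 70 x 110 x 55 mm high, loose on the bench left of the shaker. Origin: centre of its underside. Leave it alone.

How it is judged:
By the outcome, as a careful person would: the job done as asked, in the order asked, and still so for the second after the job is handed in, with the robot touching nothing.
It also fails if it takes over 51 s, if anything falls off the work surface, if the arm or the gripper's body presses on something with over 40 N, if the wrist force passes 120 N, or if a joint passes its speed limit or range.

ROBOT

A 6-joint arm with a two-finger parallel gripper is mounted at the origin on the work surface. World frame = base frame: x ahead of the robot, y to its left, z up, the work surface at z = 0. Lengths are in mm, angles in degrees, forces in N, time in s.
With the tool pointing down it reaches from about 300 to 850 mm from the base axis. Payload 4.2 kg.
Tool frame: the origin (TCP) lies between the finger pads; the fingertips stand 14 mm ahead of it and the grasp point (between the pads) lies 5 mm behind it (env.finger_overhang is the distance from the TCP to the fingertips, in mm); z points along the fingers, y is the line along which they close (so a half turn about z gives the same grasp; the last joint's range is limited). The gripper opens to 91 mm and grips with 3 to 60 N. Pads are 32 mm wide; open, the fingers measure 118 mm over their backs; the gripper's body (76 mm by 178 mm) begins 60 mm behind the grasp point.
Start: joints at [75.688, 18.312, 89.639, -0, 72.044, -1.146], TCP at [130.976, 559.899, 227.976] pointing down, gripper open.
Joint ranges: [-177.97, 177.97], [-48.28, 115.42], [12.27, 149.76], [-77.06, 257.06], [2.81, 150.46], [-146.56, 146.56]. Speed limits (degrees/s): [147.25, 147.25, 180, 180, 180, 180].

INTERFACE

Orientations are given as [roll, pitch, yaw] about the fixed x, y, z axes, in that order (R = Rz(yaw) Ry(pitch) Rx(roll)).
In Python, from workcell import status, cams, env, finder gives the robot as it stands.
- The arm moves only by the tool apply_moves, never from a script. Its argument "increments" is a list of rows, each a list of 7 numbers: the opening, from -1 (shut) to 1 (fully open), then the shift along the world's x, y, z in m, then the turn, a rotation vector about the world's x, y, z in degrees. In form: [[gripper, x, y, z, ax, ay, az], ...]. A call has 1 to 5 rows; each row shifts and turns the commanded pose from where the row before left it; what a row does not reach is not made up. A row lasts 1/12 s, in which the tool goes at most 41.7 mm and 7.16 degrees, less where a joint would pass 70% of its speed; a pose out of reach is approached as far as the arm can. A call with a gripper value outside its range is refused whole. The fingers move at their own pace and stop on an object; "newtons" is the grip in N (left out, the last holds). Time passes only in rows, so rows that do not move let the fingers close. It gives the time, the measured TCP pose, the force, the opening and the grip force at its end, in the units of the state.
- status.state(): the state, without advancing time (a new reading comes with each control period).
- cams.grab_frame(name): name is "side" or "top" or "wrist"; returns a dict with "color" (384x512x3 uint8, red, green, blue), "intrinsics" (3x3 intrinsics, pixels), "k1" (the pictures are not rectified: a ray, as slopes to the right and down, at radius r is drawn at 1 + k1 r^2 times it, then the intrinsics apply), "R" (3x3) and "t" (3): a world point X has camera coordinates R X + t. Camera axes: x right, y down, z forward; pixel columns grow to the right and rows downward; lengths in mm; the calibration is good to about 2 mm. A picture is of the moment at which its call begins. There is no depth.
- env.job_done(): hands the job in; it is judged then, once.
Trained networks look in the newest picture that a camera, given by its name, has taken for a name from the list of things; names that differ only in an ending like _2 or _b are one class to them, and where a whole thing is asked for, a point or a joint stands for the part that bears it (a point fixed in the world has none). Each returns a list of dicts, best first, with "score" (0 to 1); they miss things now and then, are a little off and sometimes report something else, mostly with a low value. They report only what shows in the picture. A call takes as long as a camera call.
- finder.boxes_of(query, camera): "rect" ([left, top, width, height] in pixels, round what is visible of it).
- finder.trace(query, camera): "pixels" (384x512 bool, what is visible of it) and "rect" ([left, top, width, height] in pixels, round what is visible of it).
The state is a dict: "time_s": time; "qpos": joint angles; "qvel": joint speeds; "effort": joint torques, N m; "ee_pos": TCP position; "ee_rot": TCP orientation; "force": force on the tool from outside, world axes, zero at the start; "torque": the same for the moment, N m; "gripper_width": finger opening in mm; "gripper_force": force on a finger pad.
Only numpy, scipy, OpenCV 4.12 (cv2) and the standard library are available. Lean on these libraries where they do the work, as an engineer would, in place of code of your own. Each camera call takes 0.05 s, during which the arm holds its last target. There are 200 camera calls.

## Working session

There is one attempt and no reset: what is moved stays moved. The work goes in short steps, Python scripts to look and compute and a tool call to move; the robot and the scene stay as the last step left them, time stands still between calls to the robot, and variables do not carry over. Pictures are saved under pics/ and viewed, at most 10 in all, crops included, and the job is handed in when it is done.

Besides the shell and the picture viewer there is one more tool, called after "Emit:" in YAML: its name, and indented under it one key for each argument. apply_moves: Moves the arm, as the interface text tells. Its arguments: {"type":"object","properties":{"increments":{"type":"array","items":{"type":"array","items":{"type":"number"}}},"newtons":{"type":"number"}},"required":["increments"]}

```bash
mkdir -p pics; cat > h.py <<'E'
import numpy as np, cv2
from workcell import status, cams, env, finder
def grab(n,save=None):
    f=cams.grab_frame(n)
    if save: cv2.imwrite('pics/'+save,f['color'][:,:,::-1])
    return f
def ray2z(f,u,v,z):
    K=np.array(f['intrinsics'],float);k=f['k1']
    p=cv2.undistortPoints(np.array([[[u,v]]],float),K,np.array([k,0,0,0,0.]))[0,0]
    R=np.array(f['R']);t=np.array(f['t']).ravel()
    d=R.T@np.array([p[0],p[1],1]);c=-R.T@t
    return c+d*(z-c[2])/d[2]
def proj(f,X):
    p,_=cv2.projectPoints(np.array(X,float).reshape(-1,1,3),cv2.Rodrigues(np.array(f['R']))[0],np.array(f['t'],float),np.array(f['intrinsics'],float),np.array([f['k1'],0,0,0,0.]))
    return p[:,0]
def mask_c(q,cam):
    return [(round(d['score'],2),np.round(np.argwhere(d['pixels']).mean(0)[::-1],1),d['rect']) for d in finder.trace(q,cam)[:3]]
E
python3 - <<'E'
from h import *
a=grab('top','top0.png'); 
for q,z in [('dial_axis',121),('start_top',102),('stop_top',102),('index_tip',96)]:
    for s,c,r in mask_c(q,'top'): print(q,s,c,r,ray2z(a,*c,z).round(1))
b=grab('side','side0.png')
cv2.imwrite('pics/both.png',cv2.resize(np.hstack([a['color'],b['color']])[:,:,::-1],None,fx=.78,fy=.78))
print(a['R'],a['t'],a['intrinsics'],a['k1'])
E
```

```text
dial_axis 0.82 [275.2 182.8] [203.4, 114.6, 152.9, 127.0] [585.9 -22.2 121. ]
start_top 0.54 [308.  212.7] [302.7, 205.5, 10.6, 18.6] [ 520.7 -100.1  102. ]
start_top 0.15 [250.2 145.3] [233.0, 122.7, 34.9, 39.7] [673.3  36.9 102. ]
stop_top 0.48 [247.3 210.2] [225.4, 188.4, 46.4, 45.7] [522.7  39.4 102. ]
stop_top 0.47 [334.9 209.4] [330.3, 201.0, 10.1, 15.2] [ 529.9 -161.9  102. ]
stop_top 0.26 [383.1 196.4] [364.0, 184.5, 35.6, 22.4] [ 562.8 -273.3  102. ]
index_tip 0.61 [247.2 210.6] [224.1, 189.8, 43.9, 43.4] [521.9  39.8  96. ]
[[ 0.02682681 -0.9996333  -0.00368711]
 [-0.99794626 -0.02656654 -0.05828796]
 [ 0.05816863  0.00524322 -0.998293  ]] [  7.81431161 569.7282562  956.3661826 ] [[385.5111387    0.         255.11192414]
 [  0.         385.5111387  192.31278157]
 [  0.           0.           1.        ]] -0.048873622283815636
```

View pics/both.png

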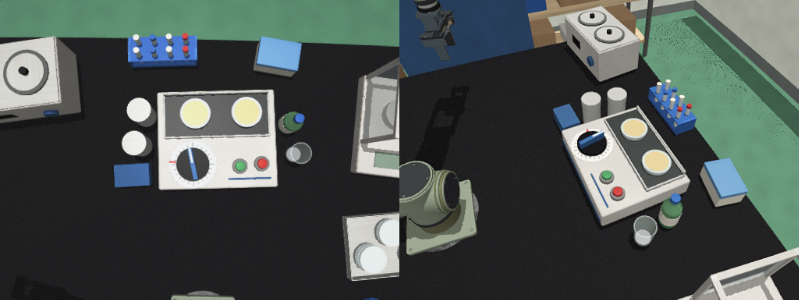

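The top view shows the shaker with its dial near (247,210) in full-resolution pixels, green at (308,213) and red at (335,209). The red line is at about (220,208), on the dial's left.

```bash
python3 - <<'E'
from h import *
a=grab('top')
cv2.imwrite('pics/crop.png',cv2.resize(a['color'][175:250,200:350,::-1],None,fx=5,fy=5,interpolation=cv2.INTER_CUBIC))
c=a['color'].astype(int); hsv=cv2.cvtColor(a['color'],cv2.COLOR_RGB2HSV)
roi=np.zeros(hsv.shape[:2],bool); roi[175:250,205:290]=1
red=roi&((hsv[...,0]<10)|(hsv[...,0]>170))&(hsv[...,1]>90)&(hsv[...,2]>80)
p=np.argwhere(red)[:,::-1];print(p.tolist()); 
W=np.array([ray2z(a,*q,81) for q in p]);print('red',W.mean(0),W.min(0),W.max(0))
# black disc
dk=(roi&(hsv[...,2]<60)).astype(np.uint8)
blue=(roi&(hsv[...,0]>95)&(hsv[...,0]<125)&(hsv[...,1]>100)&(hsv[...,2]>60))
pb=np.argwhere(blue)[:,::-1]; print('blue',len(pb),ray2z(a,*pb.mean(0),121))
q=np.argwhere(dk[185:235,222:275])[:,::-1]+[222,185];(e)=cv2.minEnclosingCircle(q.astype(np.float32));print(e,ray2z(a,*e[0],96))
E
```

```text
[[217, 206], [217, 207], [218, 207], [219, 207], [220, 207], [221, 207], [222, 207], [223, 207], [224, 207], [221, 208], [222, 208], [223, 208], [224, 208], [225, 208]]
red [528.15727831 101.65749338  81.        ] [526.46892387  92.52270622  81.        ] [530.91622449 111.5116866   81.        ]
blue 205 [513.97249491  38.73194839 121.        ]
((250.0, 212.0), 18.24838638305664) [518.81431858  33.20547873  96.        ]
```

View pics/crop.png

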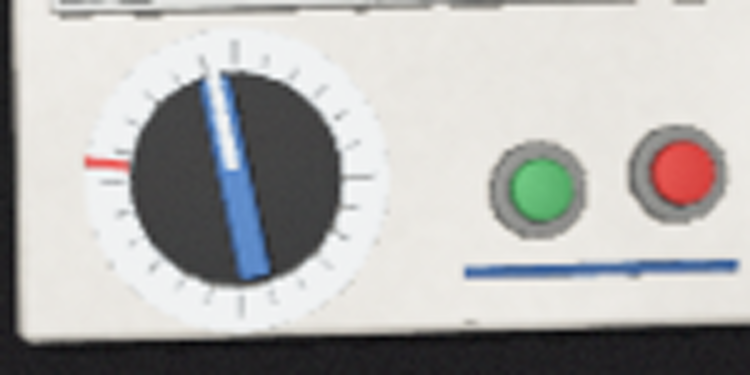

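The crop shows the white half of the bar pointing ahead, with its tip at crop (210,72). The disc centre is at about (236,178) and the inner end of the red line at (130,165). The dial needs about 70° anticlockwise, so I'll push the plain end from its left side.

```bash
python3 - <<'E'
from h import *
s=status.state();print(s['ee_pos'],s['ee_rot'],s['time_s'],s['gripper_width'])
a=grab('top')
f=lambda x,y,z: ray2z(a,200+x/5-.4,175+y/5-.4,z)[:2].round(1)
print('axis',f(236,178,96),'barends',f(211,76,121),f(256,275,121),'bar tip white base',f(233,170,121))
print('red in/out',f(130,165,81),f(86,162,81), 'green',f(543,190,102),'red',f(685,173,102))
E
```

```text
[130.97282738 559.79657746 227.78571352] [-1.79980296e+02  1.19745597e-03  1.66833046e+02] 0.35 91.06544419708143
axis [522.8  40.7] barends [568.1  52.6] [479.3  29.9] bar tip white base [526.   41.5]
red in/out [527.7  91.1] [528.6 111.9] green [ 520.9 -100.5] red [ 530.4 -165.8]
```

Emit:
apply_moves:
  increments:
    - [-1,0.022,-0.0307,0,0,0,-3.9]
    - [-1,0.022,-0.0307,0,0,0,-3.9]
    - [-1,0.022,-0.0307,0,0,0,-3.9]
    - [-1,0.022,-0.0307,0,0,0,-3.9]
    - [-1,0.022,-0.0307,0,0,0,-3.9]
  newtons: 10

```text
time_s: 0.82
ee_pos: [241.6, 404.9, 228.0]
ee_rot: [180.0, 0.0, 147.2]
force: [0.6, 0.2, 0.2]
gripper_width: 61.2
gripper_force: 0.0
```

Emit:
apply_moves:
  increments:
    - [-1,0.022,-0.0307,0,0,0,-3.9]
    - [-1,0.022,-0.0307,0,0,0,-3.9]
    - [-1,0.022,-0.0307,0,0,0,-3.9]
    - [-1,0.022,-0.0307,0,0,0,-3.9]
    - [-1,0.022,-0.0307,0,0,0,-3.9]

```text
time_s: 1.23
ee_pos: [351.7, 251.3, 228.3]
ee_rot: [179.9, 0.0, 127.7]
force: [1.1, 0.8, -0.5]
gripper_width: 27.2
gripper_force: 0.0
```

Emit:
apply_moves:
  increments:
    - [-1,0.022,-0.0307,0,0,0,-3.9]
    - [-1,0.022,-0.0307,0,0,0,-3.9]
    - [-1,0.022,-0.0307,0,0,0,-3.9]
    - [-1,0.022,-0.0307,0,0,0,-3.9]
    - [-1,0.022,-0.0307,0,0,0,-3.9]

```text
time_s: 1.65
ee_pos: [461.8, 97.6, 228.3]
ee_rot: [180.0, -0.0, 108.1]
force: [0.4, 0.5, 0.6]
gripper_width: 0.5
gripper_force: 0.0
```

Emit:
apply_moves:
  increments:
    - [-1,0.02,-0.03,0,0,0,-3.9]
    - [-1,0,0,0,0,0,0]
    - [-1,0,0,0,0,0,0]

```text
time_s: 1.9
ee_pos: [481.5, 68.1, 227.7]
ee_rot: [-180.0, -0.0, 104.3]
force: [0.3, 0.7, 0.3]
gripper_width: 0.7
gripper_force: 0.0
```

```bash
python3 - <<'E'
from h import *
s=status.state();print(s['ee_pos'],s['ee_rot'],s['time_s'],s['gripper_width'],s['qpos'])
a=grab('wrist','w1.png');print(np.array(a['R']).round(3),a['t'])
print(proj(a,[[523.5,41,121],[527.7,91,81],[483,69,101]]))
E
```

```text
[481.52119248  68.13616247 227.74482237] [-1.79978249e+02 -2.16770063e-02  1.04259506e+02] 1.9 0.7322813166768681 [ 6.68666683e+00  1.03287256e+01  1.00692009e+02  1.99458510e-02
  6.90036843e+01 -7.57999441e+00]
[[ 0.969  0.247 -0.002]
 [ 0.238 -0.936  0.26 ]
 [ 0.063 -0.252 -0.966]] [-483.39723712  -80.29352873  379.53127201]
[[295.11160976 235.35973789]
 [309.02333308 173.14447637]
 [258.24630487 188.72339562]]
```

View pics/w1.png

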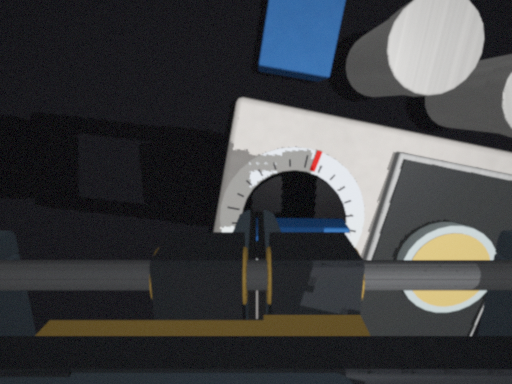

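The wrist view shows the bar lying horizontally at row ~226, with the closed fingers on its left side. The red line is at (316,160), which agrees with the top view to a few mm. I'll descend next to the bar.

Emit:
apply_moves:
  increments:
    - [-1,0,0,-0.03,0,0,0]
    - [-1,0,0,-0.03,0,0,0]
    - [-1,0,0,-0.03,0,0,0]
    - [-1,0,0,-0.022,0,0,0]
    - [-1,0,0,0,0,0,0]

```text
time_s: 2.37
ee_pos: [476.7, 70.4, 112.2]
ee_rot: [-179.5, -0.1, 104.6]
force: [0.5, -0.1, 0.1]
gripper_width: 0.5
gripper_force: 0.0
```

```bash
python3 - <<'E'
import numpy as np
A=np.array([523.5,41]);P=np.array([481.5,68.1])
def pose(phi,off,r=34):
    a=np.radians(phi+180);u=np.array([np.cos(a),np.sin(a)]);n=np.array([-u[1],u[0]]);return A+r*u-off*n
seq=[pose(14.3,23)]+[pose(p,23) for p in np.arange(19.3,80,5)]
q=P
for i,s in enumerate(seq): print(i,(s-q).round(1),s.round(1)); q=s
E
```

```text
0 [  3.4 -13.2] [484.9  54.9]
1 [-1.1 -3.4] [483.8  51.5]
2 [-0.8 -3.5] [483.  48.]
3 [-0.5 -3.6] [482.6  44.4]
4 [-0.1 -3.6] [482.5  40.8]
5 [ 0.2 -3.6] [482.6  37.3]
6 [ 0.5 -3.5] [483.1  33.7]
7 [ 0.8 -3.5] [483.9  30.2]
8 [ 1.1 -3.4] [485.   26.8]
9 [ 1.4 -3.3] [486.4  23.5]
10 [ 1.7 -3.2] [488.   20.3]
11 [ 1.9 -3. ] [490.   17.3]
12 [ 2.2 -2.8] [492.2  14.5]
13 [ 2.4 -2.6] [494.6  11.9]
```

Emit:
apply_moves:
  increments:
    - [-1,0.001,-0.0045,0,0,0,0]
    - [-1,0.001,-0.0045,0,0,0,0]
    - [-1,0.001,-0.004,0,0,0,0]
    - [-1,0,0,0,0,0,0]
    - [-1,0,0,0,0,0,0]

```text
time_s: 2.78
ee_pos: [484.9, 56.5, 117.3]
ee_rot: [179.8, 0.0, 104.4]
force: [-0.7, 2.7, 0.9]
gripper_width: 0.6
gripper_force: 0.8
```

Emit:
apply_moves:
  increments:
    - [-1,-0.001,-0.0034,0,0,0,5]
    - [-1,-0.0008,-0.0035,0,0,0,5]
    - [-1,-0.0005,-0.0036,0,0,0,5]
    - [-1,0,-0.0036,0,0,0,5]
    - [-1,0,0,0,0,0,0]

```text
time_s: 3.2
ee_pos: [482.1, 42.4, 116.8]
ee_rot: [179.9, 0.0, 124.5]
force: [-0.8, 2.4, 1.8]
gripper_width: 0.5
gripper_force: 1.2
```

Emit:
apply_moves:
  increments:
    - [-1,0.0002,-0.0036,0,0,0,5]
    - [-1,0.0005,-0.0035,0,0,0,5]
    - [-1,0.0008,-0.0035,0,0,0,5]
    - [-1,0.0011,-0.0034,0,0,0,5]
    - [-1,0.0014,-0.0033,0,0,0,5]

```text
time_s: 3.62
ee_pos: [485.0, 25.1, 116.3]
ee_rot: [-180.0, -0.1, 149.5]
force: [-2.0, 2.3, 2.4]
gripper_width: 0.6
gripper_force: 1.7
```

Emit:
apply_moves:
  increments:
    - [-1,0.0017,-0.0032,0,0,0,5]
    - [-1,0.0019,-0.003,0,0,0,5]
    - [-1,0.0022,-0.0028,0,0,0,5]
    - [-1,0,0,0,0,0,0]
    - [-1,0,0,0,0,0,0]

```text
time_s: 4.03
ee_pos: [491.1, 15.6, 116.0]
ee_rot: [-180.0, -0.0, 164.2]
force: [-2.8, 0.3, 0.7]
gripper_width: 0.4
gripper_force: 0.9
```

```bash
python3 - <<'E'
from h import *
a=grab('top'); b=grab('wrist')
cv2.imwrite('pics/t2.png',np.hstack([cv2.resize(a['color'][175:250,200:300,::-1],(400,300),interpolation=cv2.INTER_CUBIC),cv2.resize(b['color'][:,:,::-1],(400,300))]))
E
```

```text
(no output)
```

View pics/t2.png

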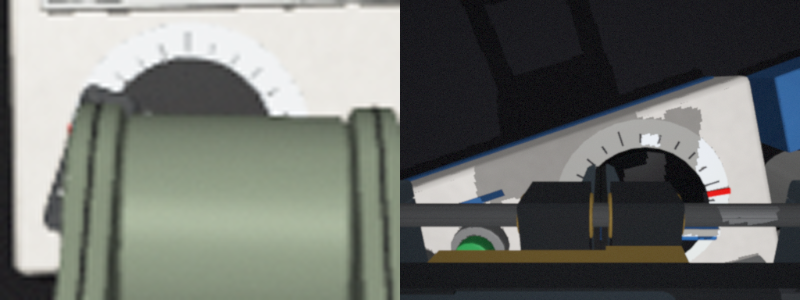

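The forearm hides the dial from the top camera. The wrist view shows the bar's index end at about (700,238) and the red line at (718,191), still some degrees apart. I'll crop the wrist and side views.

```bash
python3 - <<'E'
from h import *
b=grab('wrist'); a=grab('side')
p=proj(a,[[523.5,41,110]])[0].astype(int);print(p)
y0,x0=p[1]-35,p[0]-45
cv2.imwrite('pics/t3.png',np.hstack([cv2.resize(b['color'][200:320,330:450,::-1],(420,420),interpolation=cv2.INTER_CUBIC),cv2.resize(a['color'][y0:y0+84,x0:x0+76,::-1],(380,420),interpolation=cv2.INTER_CUBIC)]));print(x0,y0)
s=status.state();print(s['ee_pos'],s['force'])
for phi in (65,68,71,74,77,80,85.6):
  u=np.array([np.cos(np.radians(phi)),np.sin(np.radians(phi))]);print(phi,proj(b,[[523.5+46*u[0],41+46*u[1],121]]).round(1),proj(a,[[523.5+46*u[0],41+46*u[1],121]]).round(1))
print('red',proj(b,[[527.7,91,81],[528.6,111.9,81]]).round(1),proj(a,[[527.7,91,81],[528.6,111.9,81]]).round(1))
E
```

```text
[245 178]
200 143
[491.12389957  15.90851359 115.89169935] [-2.16249578 -0.66660889  1.31117324]
65 [[400.4 306.3]] [[247.3 161.9]]
68 [[401.5 302.5]] [[246.4 161.9]]
71 [[402.4 298.6]] [[245.5 161.9]]
74 [[403.  294.6]] [[244.6 161.9]]
77 [[403.5 290.6]] [[243.7 162. ]]
80 [[403.7 286.6]] [[242.7 162.1]]
85.6 [[403.4 279.1]] [[241.1 162.4]]
red [[383.  246.5]
 [415.4 239.6]] [[241.4 171.4]
 [239.3 165.9]]
```

View pics/t3.png

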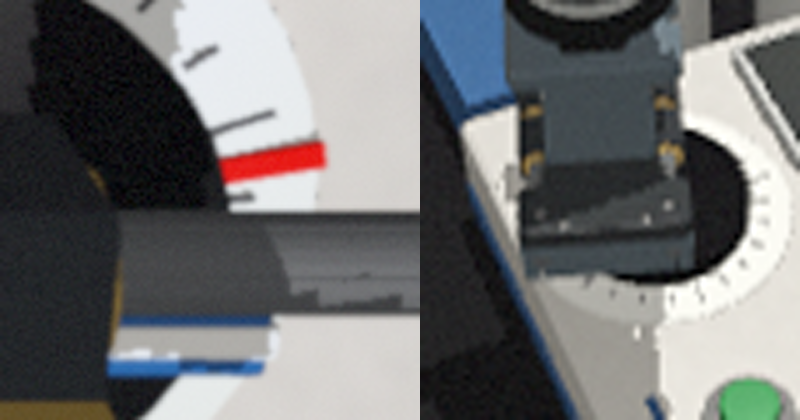

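The wrist crop puts the bar's index end at (406,299) and the red line's inner end at (393,249). After correcting for the offset, the dial is at about 74° and the line at about 85.5°. I'll push 10° more, back off and move over the green button so the top camera can see.

Emit:
apply_moves:
  increments:
    - [-1,0.0024,-0.0026,0,0,0,5]
    - [-1,0.0027,-0.0023,0,0,0,5]
    - [-1,0,0,0,0,0,0]
    - [-1,0,0,0,0,0,0]
    - [-1,-0.008,0.0,0,0,0,0]

```text
time_s: 4.65
ee_pos: [490.4, 11.3, 116.1]
ee_rot: [180.0, 0.2, 174.3]
force: [0.2, 0.1, 0.5]
gripper_width: 0.3
gripper_force: 0.0
```

Emit:
apply_moves:
  increments:
    - [-1,-0.008,0,0,0,0,0]
    - [-1,-0.005,0,0.01,0,0,0]
    - [-1,0,0,0.035,0,0,0]
    - [-1,0,-0.02,0.035,0,0,0]
    - [-1,0.01,-0.035,0,0,0,0]

```text
time_s: 5.07
ee_pos: [488.0, -42.4, 203.3]
ee_rot: [179.9, 0.7, 174.6]
force: [1.8, -0.4, 0.1]
gripper_width: 0.9
gripper_force: 0.0
```

Emit:
apply_moves:
  increments:
    - [-1,0.01,-0.035,0,0,0,0]
    - [-1,0.01,-0.025,0,0,0,0]
    - [-1,0.01,0,0,0,0,0]
    - [-1,0,0,0,0,0,0]
    - [-1,0,0,0,0,0,0]

```text
time_s: 5.48
ee_pos: [515.4, -103.3, 196.2]
ee_rot: [180.0, -0.0, 174.4]
force: [-0.3, 0.5, 0.2]
gripper_width: 0.4
gripper_force: 0.0
```

```bash
python3 - <<'E'
from h import *
a=grab('top'); b=grab('wrist')
cv2.imwrite('pics/t4.png',np.hstack([cv2.resize(a['color'][180:240,210:280,::-1],(490,420),interpolation=cv2.INTER_CUBIC),cv2.resize(b['color'][:,:,::-1],(310,420))]))
s=status.state();print(s['ee_pos'],s['ee_rot'],s['force'])
E
```

```text
[ 514.85845514 -102.71988636  196.08333786] [ 1.79970462e+02 -3.67037588e-02  1.74494196e+02] [-0.30995903 -0.1982537   0.15883981]
```

View pics/t4.png

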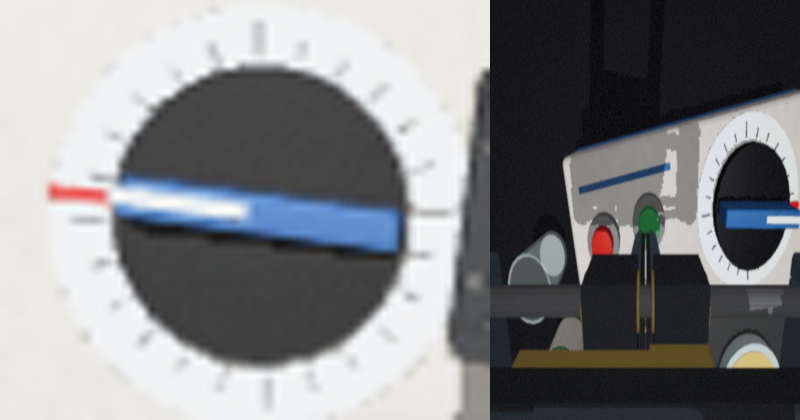

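The top crop shows the white index running straight into the red line at crop (110,196), very nearly aligned. The wrist view shows the fingers over the green button. I'll put numbers on the alignment.

```bash
python3 - <<'E'
from h import *
fs=[cams.grab_frame('top') for _ in range(4)]; a=fs[0]
im=np.mean([f['color'] for f in fs],0).astype(np.uint8); big=cv2.resize(im[180:240,210:280],None,fx=8,fy=8,interpolation=cv2.INTER_CUBIC)
h=cv2.cvtColor(big,cv2.COLOR_RGB2HSV).astype(int)
red=((h[...,0]<10)|(h[...,0]>170))&(h[...,1]>80)
def W(m,z):
    p=np.argwhere(m)[:,::-1]; p=p[::max(1,len(p)//400)]
    return np.array([ray2z(a,210+(x+.5)/8-.5,180+(y+.5)/8-.5,z)[:2] for x,y in p])
def ax(P):
    c=P.mean(0);v=np.linalg.svd(P-c)[2][0];v=v*np.sign(v[1]);return c.round(1),np.degrees(np.arctan2(v[1],v[0])).round(2),(P@v).ptp() if 0 else np.ptp(P@v).round(1)
blue=(h[...,0]>95)&(h[...,0]<125)&(h[...,1]>90)&(h[...,2]>130)
yy,xx=np.indices(red.shape)
disc=(np.hypot(xx/8*7-262,yy/8*7-216)<140)
white=disc&(h[...,2]>150)&(h[...,1]<70)
m=cv2.morphologyEx(((blue|white)&disc).astype(np.uint8),cv2.MORPH_OPEN,np.ones((9,9)))>0
R=W(red,81);r=ax(R);b=ax(W(m,121));w=ax(W(white,121))
print('red',r,'bar',b,'white',w)
dk=cv2.morphologyEx(((h[...,2]<110)|m|white).astype(np.uint8),cv2.MORPH_OPEN,np.ones((25,25)))
cs=max([c for c in cv2.findContours(dk[:, :500],0,1)[0]],key=cv2.contourArea);(e,R0)=cv2.minEnclosingCircle(cv2.convexHull(cs));print('disc',e,R0)
A=ray2z(a,210+(e[0]+.5)/8-.5,180+(e[1]+.5)/8-.5,96)[:2]
for nm,C in (('disc',A),('bar',b[0]),('prev',np.array([523.5,41]))):
    d=r[0]-C;print(nm,C,'red dir',np.degrees(np.arctan2(d[1],d[0])))
E
```

```text
red (array([528.3, 103.2]), np.float64(86.81), np.float64(19.3)) bar (array([522.7,  38.9]), np.float64(84.05), np.float64(88.1)) white (array([525.4,  64.4]), np.float64(84.13), np.float64(40.0))
disc (292.5, 281.5) 162.5808563232422
disc [512.22848421  41.98133451] red dir 75.29028107835632
bar [522.7  38.9] red dir 85.02256907939679
prev [523.5  41. ] red dir 85.5872066739304
```

The numbers agree: bar 84.1°, red line 85.0±0.6°, which is less than 1 mm off at the rim. The dial is on the line, so I'll press green.

Emit:
apply_moves:
  increments:
    - [-1,0.006,0.002,-0.03,0,0,0]
    - [-1,0,0,-0.03,0,0,0]
    - [-1,0,0,-0.014,0,0,0]
    - [-1,0,0,0,0,0,0]
    - [-1,0,0,0,0,0,0]

```text
time_s: 6.2
ee_pos: [521.3, -101.5, 121.8]
ee_rot: [180.0, -0.1, 174.5]
force: [0.0, -1.0, 0.4]
gripper_width: 0.6
gripper_force: 0.0
```

Emit:
apply_moves:
  increments:
    - [-1,0,0,-0.004,0,0,0]
    - [-1,0,0,-0.004,0,0,0]
    - [-1,0,0,-0.004,0,0,0]
    - [-1,0,0,0,0,0,0]
    - [-1,0,0,0,0,0,0]

```text
time_s: 6.62
ee_pos: [522.8, -102.1, 111.0]
ee_rot: [-180.0, 0.2, 174.4]
force: [1.8, 1.1, 5.1]
gripper_width: 0.3
gripper_force: 2.2
```

Emit:
apply_moves:
  increments:
    - [-1,0,0,-0.001,0,0,0]
    - [-1,0,0,-0.001,0,0,0]
    - [-1,0,0,-0.001,0,0,0]
    - [-1,0,0,0,0,0,0]
    - [-1,0,0,0,0,0,0]

```text
time_s: 7.03
ee_pos: [522.8, -102.1, 110.1]
ee_rot: [-180.0, 0.2, 174.4]
force: [-2.5, 1.1, 18.3]
gripper_width: 0.5
gripper_force: 9.4
```

The button bottomed out: the force rose to 18 N at z = 110. I'll release and check.

Emit:
apply_moves:
  increments:
    - [-1,0,0,0.005,0,0,0]
    - [-1,0,0,0.015,0,0,0]
    - [-1,0,0,0.035,0,0,0]
    - [-1,0,0,0.035,0,0,0]
    - [-1,0,0,0,0,0,0]

```text
time_s: 7.45
ee_pos: [524.5, -102.7, 203.0]
ee_rot: [-179.9, 0.6, 174.4]
force: [1.7, -0.7, 0.8]
gripper_width: 0.5
gripper_force: 0.0
```

Emit:
apply_moves:
  increments:
    - [-1,-0.03,-0.01,0.01,0,0,0]
    - [-1,-0.03,-0.01,0.01,0,0,0]
    - [-1,-0.03,0,0.01,0,0,0]
    - [-1,0,0,0,0,0,0]
    - [-1,0,0,0,0,0,0]

```text
time_s: 7.87
ee_pos: [430.3, -121.9, 227.1]
ee_rot: [180.0, 0.0, 174.4]
force: [1.2, -0.2, 0.3]
gripper_width: 0.4
gripper_force: 0.0
```

```bash
python3 - <<'E'
from h import *
a=grab('top')
cv2.imwrite('pics/t5.png',cv2.resize(a['color'][175:250,200:350,::-1],None,fx=5,fy=5,interpolation=cv2.INTER_CUBIC))
E
```

```text
(no output)
```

View pics/t5.png

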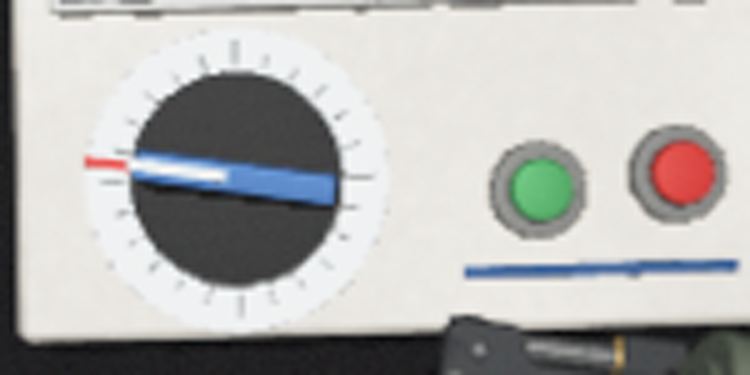

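The index meets the red line at crop (130,165), both buttons are up, and nothing has been disturbed. I'm handing the job in.

```bash
python3 -c "
from workcell import env; print(env.job_done())"
```

```text
the job is handed in; nothing more can be done
None
```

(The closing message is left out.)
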